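# Find the heavy side of the blower hubs

### The arm

A 6-joint arm with a two-finger parallel gripper is mounted at the origin on the work surface. World frame = base frame: x ahead of the robot, y to its left, z up, the work surface at z = 0. Lengths are in m, angles in rad, forces in N, time in s.
With the tool pointing down it reaches from about 0.35 to 0.975 m from the base axis. Payload 7.1 kg.
Tool frame: the origin (TCP) lies at the very end of the fingers, on their centre line; the grasp point (between the pads) lies 19 mm behind it (bot.pinch_z is the distance from the TCP to the grasp point, in m); z points along the fingers, y is the line along which they close (so a half turn about z gives the same grasp; the last joint's range is limited). The gripper opens to 88 mm and grips with 3 to 60 N. Pads are 20 mm wide; open, the fingers measure 115 mm over their backs; the gripper's body (75 mm by 178 mm) begins 61 mm behind the grasp point.
Start: joints at [1.263, 0.423, 1.63, -0, 1.089, -0.019], TCP at [0.178, 0.599, 0.223] pointing down, gripper open.
Joint ranges: [-3, 3], [-0.9, 2.11], [0.09, 2.58], [-1.31, 4.45], [0.11, 2.69], [-2.54, 2.54]. Speed limits (rad/s): [2.39, 2.39, 3.01, 3.14, 3.14, 3.14].

### API

Orientations are given as [roll, pitch, yaw] about the fixed x, y, z axes, in that order (R = Rz(yaw) Ry(pitch) Rx(roll)).
In Python, from bench import bot gives the robot as it stands. The module is installed in compiled form; this text tells all that it offers.
- The arm moves only by the tool apply_moves, never from a script. Its argument "plan" is a list of rows, each a list of 2 entries, a list of its own where there are three numbers: the shift along the tool's x, y, z each as a share of 1 m, from -1 to 1, then the turn, a rotation vector about the tool's x, y, z each as a share of pi/2 rad, from -1 to 1. A call has 1 to 5 rows; each row is the pose to reach, as a shift and turn from the pose commanded when the call began, along the tool's axes at that moment; what a row does not reach only later rows make up. A row lasts 1/8 s, in which the tool goes at most 62.5 mm and 10.7 degrees, less where a joint would pass 70% of its speed; a pose out of reach is approached as far as the arm can. A call with a number of a shift or a turn outside -1 to 1 is refused whole. A call with a gripper value outside its range is refused whole. "fingers" is the gripper command: -1 is fully open, 1 is shut, values between are in proportion, set as the call begins (left out, the last holds). The fingers move at their own pace and stop on an object; "force" is the grip in N (left out, the last holds). Time passes only in rows, so rows that repeat a pose let the fingers close. It gives the time, the measured TCP pose, the force, the opening and the grip force at its end, in the units of the state.
- bot.get_state(): the state, without advancing time (a new reading comes with each control period).
- bot.grab_frame(name): name is "side" or "top"; returns (picture, depth): 384x512x3 uint8, red, green, blue; 384x512 float32, m along the optical axis (not along the pixel's ray), 0 where there is no reading.
- bot.camera_params(name): a dict with "mtx" (3x3 intrinsics, pixels), "R" (3x3) and "t" (3): a world point X has camera coordinates R X + t. Camera axes: x right, y down, z forward; pixel columns grow to the right and rows downward; lengths in m; the calibration is good to about 2 mm. A picture is of the moment at which its call begins. camera_params takes no time and is no camera call.
- bot.job_done(): hands the job in; it is judged then, once.
The state is a dict: "clock": time; "qpos": joint angles; "qvel": joint speeds; "tau": joint torques, N m; "tool_pos": TCP position; "tcp_rot": TCP orientation; "wrist_force": force on the tool from outside, world axes, zero at the start; "ft_torque": the same for the moment, N m; "opening": finger opening in m; "gripper_force": force on a finger pad.
Only numpy, scipy, OpenCV 4.12 (cv2) and the standard library are available. Lean on these libraries where they do the work, as an engineer would, in place of code of your own. Each camera call takes 0.05 s, during which the arm holds its last target. There are 200 camera calls.

### The job

Switch the balance indicator on by turning its selector to the third click past off, then lay every blower hub from the V trough on the roller stand, one to a station, and let them all turn freely until each has come to rest with its heavy side down. Only when all of them lie settled there together, lift them back into the V trough without letting them turn, heavy side still down, and finally turn the selector back to off; leave the other things on the bench alone.

Things in the scene. Friction and masses are not known exactly. Their poses are not given: they have to be found in the camera images.
- hub1: blower hub: plain aluminium drum, 60 mm diameter, 32 mm wide, 0.27 to 0.44 kg; origin at its centre, own y = its axis (horizontal). Heavy side = own -z: a dark 14 mm steel plug shows there on both faces, 20 mm off centre; a dark line across the rim marks the light side, own +z (on top when the heavy side is down). Grip from above across the faces, above the centre. May be absent (None from the start).
- hub2: blower hub: plain aluminium drum, 60 mm diameter, 32 mm wide, 0.27 to 0.44 kg; origin at its centre, own y = its axis (horizontal). Heavy side = own -z: a dark 14 mm steel plug shows there on both faces, 20 mm off centre; a dark line across the rim marks the light side, own +z (on top when the heavy side is down). Grip from above across the faces, above the centre. May be absent (None from the start).
- hub3: blower hub: plain aluminium drum, 60 mm diameter, 32 mm wide, 0.27 to 0.44 kg; origin at its centre, own y = its axis (horizontal). Heavy side = own -z: a dark 14 mm steel plug shows there on both faces, 20 mm off centre; a dark line across the rim marks the light side, own +z (on top when the heavy side is down). Grip from above across the faces, above the centre. May be absent (None from the start).
- hub4: blower hub: plain aluminium drum, 60 mm diameter, 32 mm wide, 0.27 to 0.44 kg; origin at its centre, own y = its axis (horizontal). Heavy side = own -z: a dark 14 mm steel plug shows there on both faces, 20 mm off centre; a dark line across the rim marks the light side, own +z (on top when the heavy side is down). Grip from above across the faces, above the centre. May be absent (None from the start).
- trough: fixed black storage trough, 320 mm long along own y, 110 mm wide, 90 degree V, walls up to 45 mm; origin under its centre. A hub lies in it anywhere along its length, its axis along own y, its centre 54 mm above the origin; friction keeps it at whatever angle it was put. The hubs start here.
- trough_1 (a point): place 1 of four in the trough, 74 mm apart along the trough's y: where the centre of a hub lying there is
- trough_2 (a point): place 2 of four in the trough, 74 mm apart along the trough's y: where the centre of a hub lying there is
- trough_3 (a point): place 3 of four in the trough, 74 mm apart along the trough's y: where the centre of a hub lying there is
- trough_4 (a point): place 4 of four in the trough, 74 mm apart along the trough's y: where the centre of a hub lying there is
- stand: fixed grey stand, base 120 x 330 mm, origin under its centre; 4 stations 74 mm apart along own y, each two free steel rollers (32 mm diameter, 46 mm long, along own y, axes 52 mm apart, 35 mm up). A hub laid on a pair, axis along own y, has its centre 73 mm up and turns until its heavy side is down to within 0.2 rad, in about 3 s. 34 mm high bearing blocks between stations.
- station_1 (a point): station 1 of the stand: where the centre of a hub resting on its two rollers is
- station_2 (a point): station 2 of the stand: where the centre of a hub resting on its two rollers is
- station_3 (a point): station 3 of the stand: where the centre of a hub resting on its two rollers is
- station_4 (a point): station 4 of the stand: where the centre of a hub resting on its two rollers is
- panel: fixed white box of the balance indicator, 110 x 110 x 60 mm high, origin under its centre; the selector is in the middle of its top. Off is marked by a long tick towards own +x, clicks 1 to 5 by short ticks.
- selector (a joint): rotary selector angle in rad, 0 = off (end stop), growing clockwise from above, one click every 0.524 rad (30 degrees), clicks 1 to 5, last stop 2.618; spring detents pull it to the nearest click, about 0.1 N m to pass one. It starts at off or at click 1. The third click is 1.571.
- selector_grip (a point): on the selector's vertical axis, 82 mm up, within its black grip bar (44 mm long, 12 mm wide, from 68 to 92 mm above the table). At joint 0 the bar lies along the panel's own x, white pointer mark towards +x; it turns clockwise with the joint (bar direction = panel yaw - joint).
- solder_spool: grey spool 52 mm in diameter, 34 mm high; a bystander, not part of the job; origin at its underside
- screwdriver: screwdriver lying flat; a bystander, not part of the job; origin at its underside
- flux_jar: jar 50 mm in diameter, 60 mm high; a bystander, not part of the job; origin at its underside
- pen_cup: glass cup 70 mm in diameter, 90 mm high; a bystander, not part of the job; origin at its underside
- wrench: wrench lying flat; a bystander, not part of the job; origin at its underside
Not all that is in view belongs to the job. Leave any blue or orange look-alike of the hub4 alone.

How it is judged:
On the way, in this order (a step that is already met when the one before it is completed fails the run):
1. the selector is at the third click past off, let go (value of joint selector between 1.371 and 1.771 rad and contact force between panel and the fingers below 0.3 N), for 0.3 s.
2. all hubs rest together on the rollers, released and still, heavy side down within 0.3 rad, selector still at the third click (value of joint selector between 1.371 and 1.771 rad and z of hub1 in the frame of stand between 0.0679 and 0.0779 m and x of hub1 in the frame of stand between -0.008 and 0.008 m and y of hub1 in the frame of stand between -0.135 and 0.135 m and angle between the y axis of each of hub1, hub2, hub3, hub4 and the y axis of stand, either way round below 0.15 rad and angular speed of each of hub1, hub2, hub3, hub4 below 0.5 rad/s and linear speed of each of hub1, hub2, hub3, hub4 below 0.03 m/s and contact force between each of hub1, hub2, hub3, hub4 and the fingers below 0.1 N and angle between each of hub1, hub2, hub3, hub4's own z axis and vertical below 0.3 rad and z of hub2 in the frame of stand between 0.0679 and 0.0779 m and x of hub2 in the frame of stand between -0.008 and 0.008 m and y of hub2 in the frame of stand between -0.135 and 0.135 m and z of hub3 in the frame of stand between 0.0679 and 0.0779 m and x of hub3 in the frame of stand between -0.008 and 0.008 m and y of hub3 in the frame of stand between -0.135 and 0.135 m and z of hub4 in the frame of stand between 0.0679 and 0.0779 m and x of hub4 in the frame of stand between -0.008 and 0.008 m and y of hub4 in the frame of stand between -0.135 and 0.135 m), for 0.5 s.
At the end, for the whole second after the job is handed in: every hub lies in the V trough (axis along it within 0.15 rad, seated within 5 mm), released and at rest, heavy side down within 0.45 rad; the selector is at off (within 0.2 rad) (value of joint selector below 0.2 rad and z of hub1 in the frame of trough between 0.0494 and 0.0594 m and x of hub1 in the frame of trough between -0.008 and 0.008 m and y of hub1 in the frame of trough between -0.145 and 0.145 m and angle between the y axis of each of hub1, hub2, hub3, hub4 and the y axis of trough, either way round below 0.15 rad and angular speed of each of hub1, hub2, hub3, hub4 below 0.5 rad/s and linear speed of each of hub1, hub2, hub3, hub4 below 0.03 m/s and contact force between each of hub1, hub2, hub3, hub4 and the fingers below 0.1 N and angle between each of hub1, hub2, hub3, hub4's own z axis and vertical below 0.45 rad and z of hub2 in the frame of trough between 0.0494 and 0.0594 m and x of hub2 in the frame of trough between -0.008 and 0.008 m and y of hub2 in the frame of trough between -0.145 and 0.145 m and z of hub3 in the frame of trough between 0.0494 and 0.0594 m and x of hub3 in the frame of trough between -0.008 and 0.008 m and y of hub3 in the frame of trough between -0.145 and 0.145 m and z of hub4 in the frame of trough between 0.0494 and 0.0594 m and x of hub4 in the frame of trough between -0.008 and 0.008 m and y of hub4 in the frame of trough between -0.145 and 0.145 m); the robot touches nothing.
It fails at once if one of the other loose things on the bench is moved more than 5 cm (distance of any of solder_spool, screwdriver, flux_jar, pen_cup, wrench from where it was at the start of the episode above 0.05 m).
Of hub1, hub2, hub3, hub4 only 3 to 4 are there at a start; the rules pass over those that are not, and their reading is None.
Once in a run the grip may slacken for a moment while it holds something.
It also fails if it takes over 210 s, if anything falls off the work surface, if the arm or the gripper's body presses on something with over 40 N, if the wrist force passes 120 N, or if a joint passes its speed limit or range.

## Working session

There is one attempt and no reset: what is moved stays moved. The work goes in short steps, Python scripts to look and compute and a tool call to move; the robot and the scene stay as the last step left them, time stands still between calls to the robot, and variables do not carry over. Pictures are saved under pics/ and viewed, at most 14 in all, crops included, and the job is handed in when it is done.

Besides the shell and the picture viewer there is one more tool, called after ">>>" by a JSON object that holds its "name" and its "arguments". apply_moves: Moves the arm, as the interface text tells. Its arguments: {"type":"object","properties":{"plan":{"type":"array","items":{"type":"array"}},"fingers":{"type":"number"},"force":{"type":"number"}},"required":["plan"]}

```bash
mkdir -p pics; ls
cat > h.py <<'E'
import numpy as np, cv2
from bench import bot
def grab(n,save=None):
    p,d=bot.grab_frame(n)
    if save: cv2.imwrite('pics/'+save,cv2.cvtColor(p,cv2.COLOR_RGB2BGR))
    return p,d
def onplane(n,u,v,z):
    c=bot.camera_params(n);R,t,K=map(np.array,(c['R'],c['t'],c['mtx']))
    o=-R.T@t; r=R.T@np.linalg.solve(K,[u,v,1.]); return o+r*(z-o[2])/r[2]
def cloud(n,d):
    c=bot.camera_params(n);R,t,K=map(np.array,(c['R'],c['t'],c['mtx']))
    v,u=np.mgrid[:d.shape[0],:d.shape[1]]
    P=np.stack([u,v,np.ones_like(u)],-1).astype(float)@np.linalg.inv(K).T*d[...,None]
    return (P-t)@R
def proj(n,X):
    c=bot.camera_params(n);R,t,K=map(np.array,(c['R'],c['t'],c['mtx']))
    p=K@(R@np.asarray(X,float)+t); return p[:2]/p[2]
E
python3 - <<'E'
from h import *
s=bot.get_state();print(s)
for n in('top','side'):
    p,d=grab(n,n+'0.png');np.save(n+'0.npy',d)
    c=bot.camera_params(n);print(n,np.round(-np.array(c['R']).T@c['t'],3),np.round(c['mtx'],1).tolist(),np.round(c['R'],2).tolist())
E
```

```text
pics
{'clock': 0.0, 'qpos': array([ 1.26302331e+00,  4.23808909e-01,  1.63069834e+00,  9.60558287e-06,
        1.08857686e+00, -1.89788640e-02]), 'qvel': array([-1.45619157e-03,  8.14258532e-05,  8.70944374e-04,  3.95793939e-05,
       -8.78775572e-04, -8.13275306e-04]), 'tau': array([ 3.45906366e-03, -5.44642246e+01, -2.73660707e+01,  6.45118416e-02,
        2.28686171e-02, -1.17916543e-04]), 'tool_pos': array([0.17778996, 0.59860076, 0.22191835]), 'tcp_rot': array([-3.14010162e+00, -3.68065573e-05,  2.85279401e+00]), 'wrist_force': array([ 0.72085038, -0.07598208,  0.25976077]), 'ft_torque': array([ 0.02724758, -0.01169657, -0.02135056]), 'gripper_force': 0.0, 'opening': 0.08794120038981285}
top [0.386 0.052 1.032] [[353.7, 0.0, 249.8], [0.0, 353.7, 192.9], [0.0, 0.0, 1.0]] [[-0.01, -1.0, 0.0], [-0.99, 0.01, -0.14], [0.14, -0.0, -0.99]]
side [-0.321 -0.773  0.899] [[420.5, 0.0, 250.8], [0.0, 420.5, 187.4], [0.0, 0.0, 1.0]] [[0.71, -0.71, 0.0], [-0.4, -0.4, -0.82], [0.58, 0.58, -0.57]]
```

View pics/top0.png

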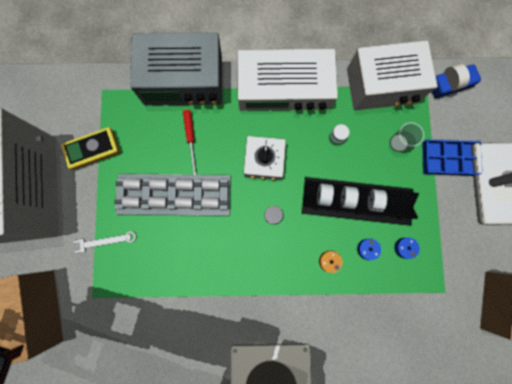

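View pics/side0.png

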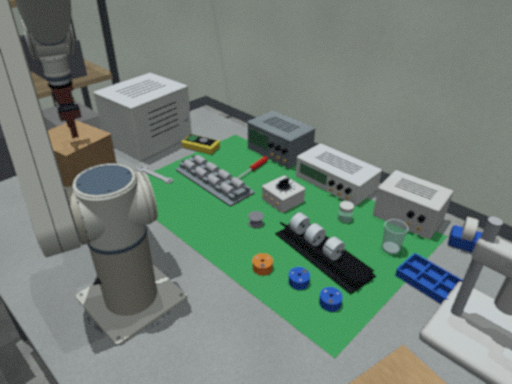

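The top view shows the trough at (360,201) with three drums at (326,195), (350,197) and (377,201). The stand is at (173,195) and the panel at (265,157). Possible look-alikes:
- orange disc (331,262)
- blue discs (370,249) and (408,247)
- grey spool (274,215)
- white drum on a blue block (458,77), off the mat

I choose the three plain aluminium drums lying in the black trough and will check them in a crop.

Run:
```python
from h import *
im=cv2.imread('pics/top0.png');
a=cv2.resize(im[165:235,295:425],None,fx=6,fy=6,interpolation=cv2.INTER_CUBIC)
cv2.imwrite('pics/c1.png',a)
b=cv2.resize(im[130:185,240:295],None,fx=7,fy=7,interpolation=cv2.INTER_CUBIC)
c=cv2.resize(im[165:225,105:240],None,fx=3,fy=3)
W=np.zeros((385+180,405,3),np.uint8);W[:385,:385]=b;W[385:,:405]=c
cv2.imwrite('pics/c2.png',W)
d=np.load('top0.npy');P=cloud('top',d)
hsv=cv2.cvtColor(im,cv2.COLOR_BGR2HSV)
np.set_printoptions(precision=4,suppress=True)
def region(u0,u1,v0,v1):
    m=np.zeros(d.shape,bool);m[v0:v1,u0:u1]=1;return m
def rect(Q):
    r=cv2.minAreaRect(Q[:,:2].astype(np.float32)*1000);b=cv2.boxPoints(r);return np.array(r[0]),r[1],r[2]
# mat ground check
m=region(120,440,265,290);print('mat z',np.median(P[m][:,2]))
for nm,reg,z0,z1 in(('panel',(238,292,130,186),.05,.064),('stand base',(108,238,168,222),.008,.2),('trough',(295,425,170,230),.01,.047),('hubs',(295,425,170,230),.06,.1)):
    mm=region(*reg)&(P[...,2]>z0)&(P[...,2]<z1)&(d>0)
    n,l,s,ce=cv2.connectedComponentsWithStats(mm.astype(np.uint8))
    for i in range(1,n):
        if s[i,4]>40:
            Q=P[l==i];print(nm,s[i].tolist(),rect(Q),Q[:,2].max(),Q.mean(0))
```

```text
mat z 0.0012272786179091761
panel [244, 136, 41, 41, 1238] (array([629.0234,   6.6146]), (109.94637298583984, 109.76654052734375), 83.98438262939453) 0.06391209455056854 [0.6268 0.0071 0.0601]
stand base [114, 168, 116, 48, 4634] (array([538.8826, 272.9489]), (330.2197570800781, 136.1629180908203), 88.63045501708984) 0.05554825713478598 [0.5281 0.2696 0.0302]
trough [302, 179, 117, 42, 2173] (array([ 504.4842, -264.2329]), (322.1916809082031, 104.06982421875), 84.28115844726562) 0.04699983269612387 [ 0.5028 -0.2733  0.0317]
hubs [318, 183, 15, 22, 268] (array([ 518.103 , -158.6811]), (32.79360580444336, 57.544185638427734), 82.025390625) 0.08775438809628362 [ 0.5159 -0.1571  0.0779]
hubs [343, 186, 15, 22, 284] (array([ 509.453 , -225.3758]), (33.11746597290039, 58.336891174316406), 85.5788803100586) 0.08646354671104846 [ 0.5076 -0.2234  0.0774]
hubs [371, 189, 15, 22, 289] (array([ 499.2735, -302.1063]), (33.18651580810547, 56.77623748779297), 82.02523040771484) 0.0881026250965577 [ 0.4976 -0.2996  0.0773]
```

View pics/c1.png

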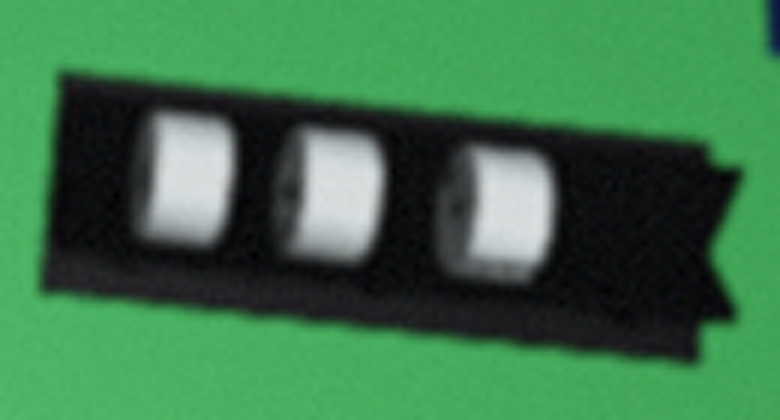

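View pics/c2.png

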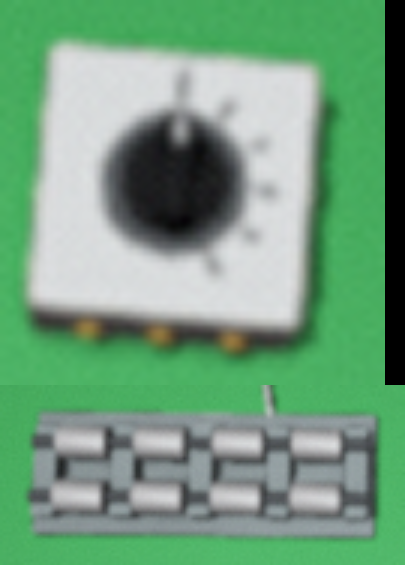

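The crop shows three plain drums in the black trough, with dark plug faces on the left. The selector pointer is at the long tick, so it is at off (c2 (180,125)). The stand shows 4 roller pairs. Next I'll refine the poses.

Run:
```python
from h import *
np.set_printoptions(precision=4,suppress=True)
im=cv2.imread('pics/top0.png');d=np.load('top0.npy');P=cloud('top',d)
Sd=np.load('side0.npy');SP=cloud('side',Sd);sim=cv2.imread('pics/side0.png')
ref=lambda n,u,v,z:onplane(n,u,v,z)
# panel top by colour
hsv=cv2.cvtColor(im,cv2.COLOR_BGR2HSV)
def blob(mask,reg):
    u0,u1,v0,v1=reg;m=np.zeros_like(mask,np.uint8);m[v0:v1,u0:u1]=mask[v0:v1,u0:u1]
    n,l,s,c=cv2.connectedComponentsWithStats(m);i=1+s[1:,4].argmax();return (l==i)
m=blob(((hsv[...,1]<60)&(hsv[...,2]>140)).astype(np.uint8),(238,292,130,186))
cs,_=cv2.findContours(m.astype(np.uint8),0,1);c=cv2.convexHull(cs[0]).reshape(-1,2)
Q=np.array([onplane('top',u,v,.06)[:2]*1000 for u,v in c],np.float32);print('panel rgb',cv2.minAreaRect(Q))
B=(P[...,2]>.078)&(P[...,2]<.1);B[:130]=0;B[186:]=0;B[:,:238]=0;B[:,292:]=0
print('bar',B.sum(),cv2.minAreaRect(P[B][:,:2].astype(np.float32)*1000),P[B].mean(0),np.median(P[B][:,2]))
# rollers
def comps(P,d,reg,z0,z1,mn):
    M=(P[...,2]>z0)&(P[...,2]<z1)&(d>0)&(P[...,0]>reg[0])&(P[...,0]<reg[1])&(P[...,1]>reg[2])&(P[...,1]<reg[3])
    n,l,s,_=cv2.connectedComponentsWithStats(M.astype(np.uint8))
    for i in range(1,n):
        if s[i,4]>mn:
            q=P[l==i];r=cv2.minAreaRect(q[:,:2].astype(np.float32)*1000);print(s[i,4],np.array(r[0]),np.array(r[1]),round(r[2],1),q.mean(0))
print('rollers top');comps(P,d,(.44,.6,.09,.45),.042,.07,15)
print('rollers side');comps(SP,Sd,(.44,.6,.09,.45),.042,.07,15)
print('hubs side');comps(SP,Sd,(.4,.6,-.4,-.1),.06,.1,15)
for n,PP,dd in(('top',P,d),('side',SP,Sd)):
    M=(PP[...,2]>.005)&(PP[...,2]<.05)&(dd>0)&(PP[...,0]>.41)&(PP[...,0]<.6)&(PP[...,1]>-.45)&(PP[...,1]<-.09)
    q=PP[M]; 
    # edge lines: for bins of y, max & min x
    ys=np.arange(-.40,-.13,.01);hi=[];lo=[]
    for y in ys:
        k=q[(abs(q[:,1]-y)<.006)]; hi.append(k[:,0].max() if len(k) else np.nan);lo.append(k[:,0].min() if len(k) else np.nan)
    for e in(hi,lo):
        e=np.array(e);g=~np.isnan(e);p=np.polyfit(ys[g],e[g],1);print(n,'edge',np.degrees(np.arctan(p[0])),np.polyval(p,-.26))
    # valley from V: points close to z small
    print(n,'yrange',np.percentile(q[:,1],[0.5,99.5]))
```

```text
panel rgb ((627.7463989257812, 5.67230224609375), (110.58386993408203, 110.11399841308594), 83.89534759521484)
bar 74 ((629.1357421875, 6.68997859954834), (11.709436416625977, 44.897647857666016), 83.37364959716797) [0.6281 0.0069 0.0916] 0.09193040850670596
rollers top
169 [559.1631 386.3328] [52.5252 29.0022] 88.3 [0.5592 0.3829 0.0483]
165 [557.8132 312.5583] [52.6484 29.3578] 88.9 [0.557  0.3098 0.0484]
159 [555.1852 233.2339] [54.1541 26.4212] 88.8 [0.5547 0.2346 0.0484]
159 [553.0471 160.7746] [45.4409 28.7154] 89.7 [0.5536 0.1612 0.0486]
184 [507.7513 392.9879] [63.5288 28.7251] 89.0 [0.507  0.3854 0.0479]
165 [505.0309 310.3102] [46.4352 25.8096] 89.5 [0.5049 0.3101 0.0487]
173 [504.0619 241.7156] [56.6547 25.7933] 89.0 [0.5035 0.2367 0.0482]
175 [501.7131 167.3724] [54.5258 28.525 ] 89.3 [0.5012 0.1635 0.0483]
rollers side
48 [555.3976 386.6683] [53.0577 27.2325] 85.3 [0.5539 0.382  0.0469]
50 [501.4009 384.3701] [23.5962 51.6075] 3.4 [0.5017 0.382  0.0474]
51 [554.7466 307.7036] [57.1377 27.3354] 84.1 [0.5518 0.3053 0.0471]
57 [499.6096 308.9604] [49.6733 30.2916] 87.3 [0.4996 0.3067 0.0473]
56 [550.0831 240.0514] [60.4561 28.66  ] 85.8 [0.5499 0.2336 0.0471]
61 [500.3402 235.5654] [46.5147 26.6845] 86.8 [0.4973 0.2336 0.0476]
62 [546.9849 160.362 ] [53.2196 27.0199] 89.5 [0.5473 0.1574 0.0478]
63 [495.9896 161.4096] [27.1633 48.1183] 9.7 [0.4959 0.1606 0.0473]
hubs side
182 [ 515.1683 -160.4095] [35.6372 57.2068] 81.6 [ 0.5077 -0.1627  0.0746]
199 [ 507.1184 -226.7374] [36.0128 61.2423] 82.9 [ 0.4991 -0.2296  0.0744]
217 [ 495.9937 -303.0114] [35.607  56.5761] 86.0 [ 0.4892 -0.3056  0.0748]
top edge 1.2978641100178272 0.5741582361823547
top edge 4.508521881441077 0.4347936048805545
top yrange [-0.4263 -0.1025]
side edge -2.909359871438121 0.5190825598157428
side edge 7.292427764843124 0.4473898914552424
side yrange [-0.4266 -0.105 ]
```

```bash
cat >> h.py <<'E'
from scipy.spatial.transform import Rotation as Ro
def delta(x,y,z,psi,frm=None):
    "shift (m) and turn (share of pi/2) in tool axes from current (or given (x,y,z,psi)) pose"
    if frm is None:
        s=bot.get_state();p=s['tool_pos'];R=Ro.from_euler('xyz',s['tcp_rot'])
    else: p=np.array(frm[:3]);R=Ro.from_euler('xyz',[np.pi,0,frm[3]])
    T=Ro.from_euler('xyz',[np.pi,0,psi])
    print(np.round(R.inv().apply(np.array([x,y,z])-p),4).tolist(),np.round((R.inv()*T).as_rotvec()/(np.pi/2),4).tolist())
E
python3 -c "
from h import *
delta(.6285,.0062,.17,3.033)"
```

```text
[-0.6007, -0.4395, 0.0526] [-0.0009, -0.0001, -0.1147]
```

>>> {"name": "apply_moves", "arguments": {"plan": [[[-0.6,-0.44,0.02],[0,0,-0.115]],[[-0.6,-0.44,0.02],[0,0,-0.115]],[[-0.6,-0.44,0.02],[0,0,-0.115]],[[-0.6,-0.44,0.02],[0,0,-0.115]],[[-0.6,-0.44,0.02],[0,0,-0.115]]], "fingers": 0.1, "force": 30}}

```text
clock: 0.72
tool_pos: [0.3677, 0.3485, 0.2141]
tcp_rot: [-3.141, 0.0, 3.034]
wrist_force: [-0.3, 0.8, 0.3]
opening: 0.0418
gripper_force: 0.0
```

```bash
python3 -c "
from h import *
delta(.6285,.0062,.17,3.033)"
```

```text
[-0.2961, -0.3123, 0.0442] [-0.0001, 0.0, 0.0005]
```

>>> {"name": "apply_moves", "arguments": {"plan": [[[-0.296,-0.312,0.044],[0,0,0]],[[-0.296,-0.312,0.044],[0,0,0]],[[-0.296,-0.312,0.044],[0,0,0]],[[-0.296,-0.312,0.044],[0,0,0]],[[-0.296,-0.312,0.044],[0,0,0]]]}}

```text
clock: 1.35
tool_pos: [0.5561, 0.1011, 0.1821]
tcp_rot: [3.142, -0.0, 3.033]
wrist_force: [0.2, 0.9, 0.3]
opening: 0.0393
gripper_force: 0.0
```

```bash
python3 -c "
from h import *
delta(.6285,.0062,.12,3.033)"
```

```text
[-0.0823, -0.0865, 0.0621] [0.0, -0.0002, 0.0002]
```

>>> {"name": "apply_moves", "arguments": {"plan": [[[-0.0823,-0.0865,0.03],[0,0,0]],[[-0.0823,-0.0865,0.04],[0,0,0]],[[-0.0823,-0.0865,0.062],[0,0,0]],[[-0.0823,-0.0865,0.062],[0,0,0]],[[-0.0823,-0.0865,0.062],[0,0,0]]]}}

```text
clock: 1.98
tool_pos: [0.6276, 0.0086, 0.1209]
tcp_rot: [3.142, 0.0, 3.034]
wrist_force: [0.8, 0.5, 0.8]
opening: 0.0396
gripper_force: 0.0
```

```bash
python3 -c "
from h import *
delta(.6285,.0062,.072,3.033);print(bot.get_state()['qpos'])"
```

```text
[-0.0012, -0.0023, 0.0489] [0.0, 0.0, 0.0007]
[-5.30901029e-03  5.51547359e-01  1.68788185e+00  3.77963933e-05
  9.02157026e-01 -1.46856672e+00]
```

>>> {"name": "apply_moves", "arguments": {"plan": [[[0,0,0.048],[0,0,0]],[[0,0,0.048],[0,0,0]],[[0,0,0.048],[0,0,0]]]}}

```text
clock: 2.35
tool_pos: [0.6284, 0.0086, 0.0741]
tcp_rot: [3.141, 0.002, 3.034]
wrist_force: [0.5, 0.8, -0.3]
opening: 0.0395
gripper_force: 0.0
```

>>> {"name": "apply_moves", "arguments": {"plan": [[[0,0,0],[0,0,0]],[[0,0,0],[0,0,0]],[[0,0,0],[0,0,0]],[[0,0,0],[0,0,0]]], "fingers": 1, "force": 25}}

```text
clock: 2.85
tool_pos: [0.628, 0.0067, 0.0733]
tcp_rot: [-3.14, 0.001, 3.034]
wrist_force: [-1.8, -6.8, 5.1]
opening: 0.0116
gripper_force: 25.0
```

>>> {"name": "apply_moves", "arguments": {"plan": [[[0,0,0],[0,0,0.11]],[[0,0,0],[0,0,0.22]],[[0,0,0],[0,0,0.33]],[[0,0,0],[0,0,0.44]],[[0,0,0],[0,0,0.55]]]}}

```text
clock: 3.48
tool_pos: [0.6285, 0.0074, 0.0733]
tcp_rot: [3.141, 0.002, 2.164]
wrist_force: [1.2, -3.0, 4.3]
opening: 0.0117
gripper_force: 25.0
```

>>> {"name": "apply_moves", "arguments": {"plan": [[[0,0,0],[0,0,0.11]],[[0,0,0],[0,0,0.22]],[[0,0,0],[0,0,0.33]],[[0,0,0],[0,0,0.44]],[[0,0,0],[0,0,0.46]]]}}

```text
clock: 4.1
tool_pos: [0.6293, 0.0081, 0.0731]
tcp_rot: [3.138, -0.0, 1.447]
wrist_force: [5.1, 0.9, -1.7]
opening: 0.0118
gripper_force: 25.0
```

>>> {"name": "apply_moves", "arguments": {"plan": [[[0,0,0],[0,0,0]],[[0,0,0],[0,0,0]]]}}

```text
clock: 4.35
tool_pos: [0.6292, 0.0081, 0.0731]
tcp_rot: [3.138, -0.0, 1.45]
wrist_force: [5.5, 0.7, -3.0]
opening: 0.012
gripper_force: 25.0
```

>>> {"name": "apply_moves", "arguments": {"plan": [[[0,0,0],[0,0,0]],[[0,0,0],[0,0,0]],[[0,0,0],[0,0,0]]], "fingers": -0.18, "force": 45}}

```text
clock: 4.72
tool_pos: [0.6271, 0.0081, 0.0723]
tcp_rot: [-3.14, 0.0, 1.448]
wrist_force: [0.4, -0.1, -0.5]
opening: 0.0384
gripper_force: 0.0
```

>>> {"name": "apply_moves", "arguments": {"plan": [[[0,0,-0.06],[0,0,0]],[[0,0,-0.12],[0,0,0]],[[0,0,-0.12],[0,0,0]]]}}

```text
clock: 5.1
tool_pos: [0.6307, 0.0081, 0.1978]
tcp_rot: [3.132, -0.001, 1.447]
wrist_force: [-0.2, 0.7, -0.4]
opening: 0.052
gripper_force: 0.0
```

```bash
python3 -c "
from h import *
delta(.5165,-.1595,.16,3.0106)
p,d=grab('side','s1.png');a=cv2.imread('pics/s1.png')[165:265,220:360];cv2.imwrite('pics/s1c.png',cv2.resize(a,None,fx=5,fy=5,interpolation=cv2.INTER_CUBIC))"
```

```text
[-0.1804, -0.0931, 0.0368] [0.0051, 0.004, -0.9952]
```

View pics/s1c.png

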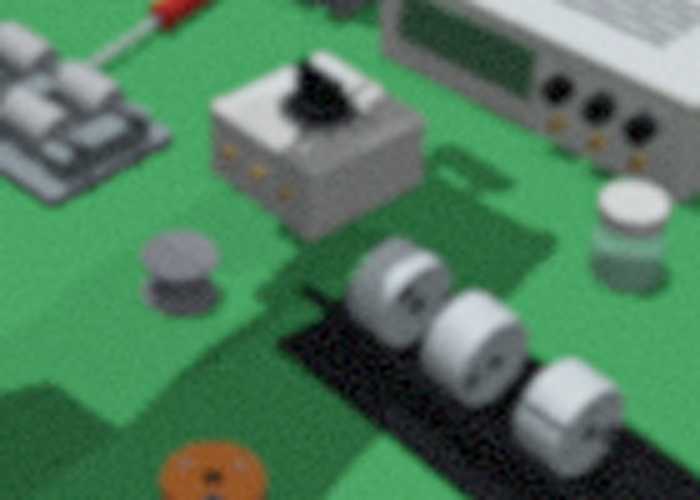

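The selector bar now lies across the panel, at the third click. Going on to the first hub.

>>> {"name": "apply_moves", "arguments": {"plan": [[[-0.04,-0.02,0],[0,0,-0.11]],[[-0.08,-0.04,0],[0,0,-0.22]],[[-0.12,-0.06,0],[0,0,-0.33]],[[-0.18,-0.093,0],[0,0,-0.44]],[[-0.18,-0.093,0],[0,0,-0.55]]]}}

```text
clock: 5.78
tool_pos: [0.5095, -0.1609, 0.1905]
tcp_rot: [-3.139, -0.004, 2.313]
wrist_force: [-1.2, -0.0, 0.7]
opening: 0.052
gripper_force: 0.0
```

>>> {"name": "apply_moves", "arguments": {"plan": [[[0,0,0],[0,0,-0.11]],[[0,0,0],[0,0,-0.22]],[[0,0,0],[0,0,-0.33]],[[0,0,0],[0,0,-0.445]],[[0,0,0],[0,0,-0.445]]]}}

```text
clock: 6.4
tool_pos: [0.512, -0.1586, 0.1909]
tcp_rot: [3.141, -0.003, 3.008]
wrist_force: [-0.1, 0.0, -0.0]
opening: 0.0521
gripper_force: 0.0
```

```bash
python3 -c "
from h import *
delta(.5165,-.1595,.048,3.0106)
p,d=grab('top');P=cloud('top',d)
M=(P[...,2]>.06)&(P[...,2]<.1)&(P[...,0]>.4)&(P[...,0]<.6)&(P[...,1]>-.4)&(P[...,1]<-.1)
n,l,s,_=cv2.connectedComponentsWithStats(M.astype(np.uint8))
for i in range(1,n):
  if s[i,4]>60: print(s[i],cv2.minAreaRect(P[l==i][:,:2].astype(np.float32)*1000))
print(bot.get_state()['tool_pos'])"
```

```text
[-0.0051, -0.0003, 0.1428] [0.0004, -0.002, -0.0014]
[319 192  14  13 118] ((503.7174072265625, -156.51283264160156), (32.06935119628906, 30.62420654296875), 82.14291381835938)
[ 0.51218236 -0.15871111  0.19112884]
```

>>> {"name": "apply_moves", "arguments": {"plan": [[[-0.005,0,0.06],[0,0,0]],[[-0.005,0,0.12],[0,0,0]],[[-0.005,0,0.142],[0,0,0]],[[-0.005,0,0.142],[0,0,0]],[[-0.005,0,0.142],[0,0,0]]]}}

```text
clock: 7.08
tool_pos: [0.5186, -0.1599, 0.0511]
tcp_rot: [-3.141, 0.001, 3.008]
wrist_force: [-0.8, -0.7, 0.4]
opening: 0.0515
gripper_force: 0.0
```

>>> {"name": "apply_moves", "arguments": {"plan": [[[0,0,0],[0,0,0]],[[0,0,0],[0,0,0]],[[0,0,0],[0,0,0]],[[0,0,0],[0,0,0]]], "fingers": 1}}

```text
clock: 7.58
tool_pos: [0.5188, -0.1599, 0.0515]
tcp_rot: [-3.141, 0.002, 3.01]
wrist_force: [-1.5, 0.8, 6.6]
opening: 0.0319
gripper_force: 45.0
```

```bash
python3 -c "
from h import *
a=3.1156
delta(.527,.1625,.15,a,(.5165,-.1595,.15,3.0106))"
```

```text
[0.0316, 0.3206, 0.0] [-0.0, 0.0, -0.0668]
```

>>> {"name": "apply_moves", "arguments": {"plan": [[[0,0,-0.05],[0,0,0]],[[0,0,-0.1],[0,0,0]],[[0.006,0.06,-0.1],[0,0,-0.01]],[[0.012,0.12,-0.1],[0,0,-0.02]],[[0.018,0.18,-0.1],[0,0,-0.04]]]}}

```text
clock: 8.2
tool_pos: [0.5234, 0.0226, 0.1506]
tcp_rot: [-3.142, 0.0, 3.073]
wrist_force: [0.6, 0.2, -2.6]
opening: 0.0319
gripper_force: 45.0
```

```bash
python3 -c "
from h import *
delta(.527,.1625,.12,3.1156)"
```

```text
[0.0061, 0.1398, 0.0306] [-0.0, 0.0, -0.0274]
```

>>> {"name": "apply_moves", "arguments": {"plan": [[[0.002,0.06,0],[0,0,-0.027]],[[0.004,0.12,0],[0,0,-0.027]],[[0.006,0.14,0],[0,0,-0.027]],[[0.006,0.14,0.03],[0,0,-0.027]],[[0.006,0.14,0.03],[0,0,-0.027]]]}}

```text
clock: 8.82
tool_pos: [0.5254, 0.1604, 0.1186]
tcp_rot: [-3.14, -0.005, 3.115]
wrist_force: [-1.4, -0.7, -2.3]
opening: 0.0316
gripper_force: 45.0
```

```bash
python3 -c "
from h import *
delta(.527,.1625,.0715,3.1156)
p,d=grab('side');P=cloud('side',d)
p=cv2.cvtColor(p,cv2.COLOR_RGB2BGR);cv2.imwrite('pics/s2.png',cv2.resize(p[120:240,160:320],None,fx=4,fy=4,interpolation=cv2.INTER_CUBIC))"
```

```text
[-0.0018, 0.0023, 0.0471] [-0.0011, -0.0032, -0.0002]
```

View pics/s2.png

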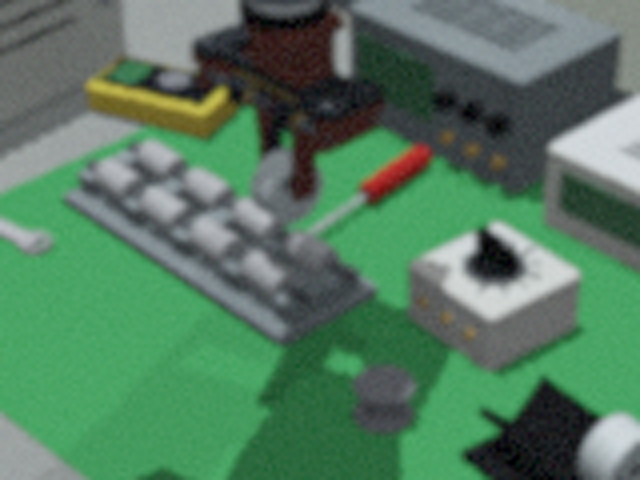

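The hub is held at (285,185) in the crop, above the stand's end station. Lowering and releasing it.

>>> {"name": "apply_moves", "arguments": {"plan": [[[-0.002,0.002,0.025],[0,0,0]],[[-0.002,0.002,0.04],[0,0,0]],[[-0.002,0.002,0.046],[0,0,0]],[[-0.002,0.002,0.046],[0,0,0]]]}}

```text
clock: 9.38
tool_pos: [0.5296, 0.1628, 0.0745]
tcp_rot: [-3.141, -0.0, 3.115]
wrist_force: [0.5, -0.3, -2.8]
opening: 0.0315
gripper_force: 45.0
```

>>> {"name": "apply_moves", "arguments": {"plan": [[[0,0,0],[0,0,0]],[[0,0,0],[0,0,0]],[[0,0,0],[0,0,0]],[[0,0,-0.06],[0,0,0]],[[0,0,-0.1],[0,0,0]]], "fingers": -0.18}}

```text
clock: 10.0
tool_pos: [0.5301, 0.1633, 0.1764]
tcp_rot: [3.141, 0.001, 3.115]
wrist_force: [0.4, 0.1, -0.2]
opening: 0.052
gripper_force: 0.0
```

```bash
python3 -c "
from h import *
delta(.508,-.226,.16,3.0106)"
```

```text
[0.0118, -0.3898, 0.0163] [0.0002, 0.0007, 0.0666]
```

>>> {"name": "apply_moves", "arguments": {"plan": [[[0.002,-0.06,0],[0,0,0.01]],[[0.004,-0.12,0],[0,0,0.02]],[[0.006,-0.18,0],[0,0,0.03]],[[0.008,-0.24,0],[0,0,0.05]],[[0.01,-0.3,0],[0,0,0.067]]]}}

```text
clock: 10.62
tool_pos: [0.5115, -0.1384, 0.175]
tcp_rot: [-3.141, 0.001, 3.009]
wrist_force: [1.0, -0.4, -0.7]
opening: 0.0519
gripper_force: 0.0
```

```bash
python3 -c "
from h import *
delta(.507,-.226,.049,3.0106)"
```

```text
[-0.0069, -0.0874, 0.126] [-0.0001, 0.0007, -0.0009]
```

>>> {"name": "apply_moves", "arguments": {"plan": [[[-0.004,-0.05,0],[0,0,0]],[[-0.006,-0.086,0.01],[0,0,0]],[[-0.006,-0.086,0.06],[0,0,0]],[[-0.006,-0.086,0.11],[0,0,0]],[[-0.006,-0.086,0.126],[0,0,0]]]}}

```text
clock: 11.25
tool_pos: [0.5046, -0.2219, 0.0462]
tcp_rot: [3.14, -0.004, 3.01]
wrist_force: [-0.7, 0.2, -0.8]
opening: 0.052
gripper_force: 0.0
```

>>> {"name": "apply_moves", "arguments": {"plan": [[[0,0,0],[0,0,0]],[[0,0,0],[0,0,0]],[[0,0,0],[0,0,0]],[[0,0,0],[0,0,0]],[[0,0,0],[0,0,0]]], "fingers": 1}}

```text
clock: 11.88
tool_pos: [0.5074, -0.2233, 0.0503]
tcp_rot: [-3.14, 0.003, 3.01]
wrist_force: [-2.2, -2.4, 8.2]
opening: 0.0318
gripper_force: 45.0
```

```bash
python3 -c "
from h import *
s=bot.get_state();p=s['tool_pos']
delta(.529,.2365,.15,3.1156)"
```

```text
[0.0387, 0.4585, -0.1004] [-0.0009, 0.0018, -0.0672]
```

>>> {"name": "apply_moves", "arguments": {"plan": [[[0,0,-0.055],[0,0,0]],[[0,0,-0.11],[0,0,0]],[[0.005,0.06,-0.11],[0,0,-0.01]],[[0.01,0.12,-0.11],[0,0,-0.02]],[[0.015,0.18,-0.11],[0,0,-0.03]]]}}

```text
clock: 12.5
tool_pos: [0.515, -0.0402, 0.1593]
tcp_rot: [3.141, 0.001, 3.057]
wrist_force: [0.3, -0.3, -2.7]
opening: 0.0322
gripper_force: 44.9
```

>>> {"name": "apply_moves", "arguments": {"plan": [[[0.003,0.06,0],[0,0,-0.01]],[[0.006,0.12,0],[0,0,-0.02]],[[0.01,0.18,0],[0,0,-0.037]],[[0.012,0.23,0],[0,0,-0.037]],[[0.012,0.262,0],[0,0,-0.037]]]}}

```text
clock: 13.12
tool_pos: [0.5247, 0.2227, 0.1589]
tcp_rot: [3.141, 0.0, 3.117]
wrist_force: [0.7, -0.6, -3.8]
opening: 0.0315
gripper_force: 44.9
```

```bash
python3 -c "
from h import *
delta(.529,.2365,.071,3.1156)
p,d=grab('top');P=cloud('top',d)
M=(P[...,2]>.085)&(P[...,2]<.11)&(P[...,0]>.44)&(P[...,0]<.6)&(P[...,1]>.1)&(P[...,1]<.45)
n,l,s,_=cv2.connectedComponentsWithStats(M.astype(np.uint8))
for i in range(1,n):
  if s[i,4]>40: print(s[i],cv2.minAreaRect(P[l==i][:,:2].astype(np.float32)*1000),P[l==i][:,2].max())"
```

```text
[-0.0039, 0.0138, 0.088] [0.0005, 0.0003, 0.0009]
[201 181  13  20 107] ((527.8472900390625, 162.59957885742188), (32.09514236450195, 52.179664611816406), 88.72052764892578) 0.10674062592387788
```

>>> {"name": "apply_moves", "arguments": {"plan": [[[-0.003,0.0138,0.02],[0,0,0]],[[-0.004,0.0138,0.06],[0,0,0]],[[-0.004,0.0138,0.08],[0,0,0]],[[-0.004,0.0138,0.087],[0,0,0]],[[-0.004,0.0138,0.087],[0,0,0]]]}}

```text
clock: 13.8
tool_pos: [0.5296, 0.2336, 0.0717]
tcp_rot: [3.142, -0.0, 3.115]
wrist_force: [1.1, -0.4, -2.6]
opening: 0.032
gripper_force: 44.9
```

>>> {"name": "apply_moves", "arguments": {"plan": [[[0,0,0],[0,0,0]],[[0,0,0],[0,0,0]],[[0,0,0],[0,0,0]],[[0,0,-0.06],[0,0,0]],[[0,0,-0.1],[0,0,0]]], "fingers": -0.18}}

```text
clock: 14.42
tool_pos: [0.5302, 0.2338, 0.1736]
tcp_rot: [3.141, 0.001, 3.115]
wrist_force: [0.9, -0.1, 0.0]
opening: 0.052
gripper_force: 0.0
```

```bash
python3 -c "
from h import *
delta(.4975,-.3025,.16,3.0106)"
```

```text
[0.0184, -0.537, 0.0132] [0.0004, 0.0008, 0.0665]
```

>>> {"name": "apply_moves", "arguments": {"plan": [[[0.002,-0.06,0],[0,0,0.01]],[[0.004,-0.12,0],[0,0,0.02]],[[0.006,-0.18,0],[0,0,0.03]],[[0.008,-0.24,0],[0,0,0.04]],[[0.01,-0.3,0],[0,0,0.067]]]}}

```text
clock: 15.05
tool_pos: [0.5117, -0.0679, 0.1721]
tcp_rot: [-3.142, 0.001, 3.009]
wrist_force: [-0.1, 0.2, -0.1]
opening: 0.052
gripper_force: 0.0
```

```bash
python3 -c "
from h import *
delta(.4975,-.3025,.05,3.0106)"
```

```text
[-0.0168, -0.2344, 0.1221] [-0.0, 0.0008, -0.001]
```

>>> {"name": "apply_moves", "arguments": {"plan": [[[-0.004,-0.06,0],[0,0,0]],[[-0.008,-0.12,0],[0,0,0]],[[-0.012,-0.18,0],[0,0,0]],[[-0.016,-0.233,0],[0,0,0]],[[-0.016,-0.233,0.02],[0,0,0]]]}}

```text
clock: 15.68
tool_pos: [0.4979, -0.3036, 0.1531]
tcp_rot: [-3.139, 0.005, 3.006]
wrist_force: [-0.6, 0.7, -1.0]
opening: 0.0521
gripper_force: 0.0
```

>>> {"name": "apply_moves", "arguments": {"plan": [[[0,0,0.05],[0,0,0]],[[0,0,0.1],[0,0,0]],[[0,0,0.1],[0,0,0]]]}}

```text
clock: 16.05
tool_pos: [0.4945, -0.2976, 0.0486]
tcp_rot: [3.139, -0.007, 3.01]
wrist_force: [0.6, 0.7, -0.1]
opening: 0.052
gripper_force: 0.0
```

>>> {"name": "apply_moves", "arguments": {"plan": [[[0,0,0],[0,0,0]],[[0,0,0],[0,0,0]],[[0,0,0],[0,0,0]],[[0,0,0],[0,0,0]],[[0,0,0],[0,0,0]]], "fingers": 1}}

```text
clock: 16.68
tool_pos: [0.4984, -0.3007, 0.0542]
tcp_rot: [-3.139, 0.004, 3.01]
wrist_force: [-3.6, -4.5, 8.0]
opening: 0.0318
gripper_force: 44.9
```

```bash
python3 -c "
from h import *
delta(.531,.3105,.15,3.1156)"
```

```text
[0.0473, 0.6099, -0.0977] [-0.0019, 0.0025, -0.0671]
```

>>> {"name": "apply_moves", "arguments": {"plan": [[[0,0,-0.055],[0,0,0]],[[0,0,-0.11],[0,0,0]],[[0.005,0.06,-0.11],[0,0,-0.01]],[[0.01,0.12,-0.11],[0,0,-0.02]],[[0.015,0.18,-0.11],[0,0,-0.03]]]}}

```text
clock: 17.3
tool_pos: [0.5057, -0.1169, 0.1627]
tcp_rot: [3.142, 0.002, 3.057]
wrist_force: [0.6, 0.1, -3.3]
opening: 0.0321
gripper_force: 44.9
```

>>> {"name": "apply_moves", "arguments": {"plan": [[[0.003,0.06,0],[0,0,-0.01]],[[0.006,0.12,0],[0,0,-0.02]],[[0.01,0.18,0],[0,0,-0.03]],[[0.014,0.24,0],[0,0,-0.037]],[[0.018,0.3,0],[0,0,-0.037]]]}}

```text
clock: 17.92
tool_pos: [0.5129, 0.184, 0.1625]
tcp_rot: [3.141, 0.001, 3.115]
wrist_force: [1.4, -0.1, -3.6]
opening: 0.0315
gripper_force: 44.9
```

```bash
python3 -c "
from h import *
delta(.530,.3105,.0735,3.1156)"
```

```text
[-0.0137, 0.1268, 0.0891] [0.0004, 0.0008, -0.0001]
```

>>> {"name": "apply_moves", "arguments": {"plan": [[[-0.006,0.06,0],[0,0,0]],[[-0.012,0.12,0],[0,0,0]],[[-0.014,0.126,0.01],[0,0,0]],[[-0.014,0.126,0.05],[0,0,0]],[[-0.014,0.126,0.07],[0,0,0]]]}}

```text
clock: 18.55
tool_pos: [0.529, 0.3062, 0.0899]
tcp_rot: [-3.14, -0.003, 3.115]
wrist_force: [-0.5, -0.8, -4.3]
opening: 0.0318
gripper_force: 44.9
```

```bash
python3 -c "
from h import *
delta(.530,.3105,.0735,3.1156)"
```

```text
[-0.001, 0.0043, 0.0163] [-0.001, -0.0017, -0.0004]
```

>>> {"name": "apply_moves", "arguments": {"plan": [[[0,0.003,0.01],[0,0,0]],[[0,0.003,0.016],[0,0,0]],[[0,0.003,0.016],[0,0,0]]]}}

```text
clock: 18.92
tool_pos: [0.5309, 0.3103, 0.0758]
tcp_rot: [3.141, 0.0, 3.115]
wrist_force: [-0.3, -0.5, -2.9]
opening: 0.0315
gripper_force: 44.9
```

>>> {"name": "apply_moves", "arguments": {"plan": [[[0,0,0],[0,0,0]],[[0,0,0],[0,0,0]],[[0,0,0],[0,0,0]],[[0,0,-0.06],[0,0,0]],[[0,0,-0.11],[0,0,0]]], "fingers": -0.18}}

```text
clock: 19.55
tool_pos: [0.5306, 0.3104, 0.187]
tcp_rot: [-3.142, -0.0, 3.115]
wrist_force: [1.6, 0.5, 0.5]
opening: 0.0516
gripper_force: 0.0
```

>>> {"name": "apply_moves", "arguments": {"plan": [[[0,-0.06,0],[0,0,0]],[[0,-0.12,0],[0,0,0]],[[0,-0.18,0],[0,0,0]],[[0,-0.24,0],[0,0,0]],[[0,-0.3,0],[0,0,0]]]}}

```text
clock: 20.18
tool_pos: [0.5226, 0.0087, 0.186]
tcp_rot: [-3.142, 0.001, 3.115]
wrist_force: [-0.1, -0.4, 0.6]
opening: 0.0518
gripper_force: 0.0
```

>>> {"name": "apply_moves", "arguments": {"plan": [[[0,0,0],[0,0,0]],[[0,0,0],[0,0,0]],[[0,0,0],[0,0,0]],[[0,0,0],[0,0,0]],[[0,0,0],[0,0,0]]]}}

```text
clock: 20.8
tool_pos: [0.5226, 0.0113, 0.1854]
tcp_rot: [3.142, -0.0, 3.117]
wrist_force: [0.8, -0.5, -1.2]
opening: 0.0515
gripper_force: 0.0
```

>>> {"name": "apply_moves", "arguments": {"plan": [[[0,0,0],[0,0,0]],[[0,0,0],[0,0,0]],[[0,0,0],[0,0,0]],[[0,0,0],[0,0,0]],[[0,0,0],[0,0,0]]]}}

```text
clock: 21.42
tool_pos: [0.5226, 0.0104, 0.1855]
tcp_rot: [3.142, 0.0, 3.115]
wrist_force: [0.1, -0.2, -0.1]
opening: 0.0515
gripper_force: 0.0
```

>>> {"name": "apply_moves", "arguments": {"plan": [[[0,0,0],[0,0,0]],[[0,0,0],[0,0,0]],[[0,0,0],[0,0,0]],[[0,0,0],[0,0,0]],[[0,0,0],[0,0,0]]]}}

```text
clock: 22.05
tool_pos: [0.5226, 0.0105, 0.1855]
tcp_rot: [-3.142, -0.0, 3.115]
wrist_force: [-0.5, 0.2, 0.2]
opening: 0.0519
gripper_force: 0.0
```

>>> {"name": "apply_moves", "arguments": {"plan": [[[0,0,0],[0,0,0]],[[0,0,0],[0,0,0]],[[0,0,0],[0,0,0]],[[0,0,0],[0,0,0]],[[0,0,0],[0,0,0]]]}}

```text
clock: 22.68
tool_pos: [0.5226, 0.0105, 0.1855]
tcp_rot: [-3.142, -0.0, 3.115]
wrist_force: [-0.5, 0.0, 0.0]
opening: 0.0519
gripper_force: 0.0
```

>>> {"name": "apply_moves", "arguments": {"plan": [[[0,0,0],[0,0,0]],[[0,0,0],[0,0,0]],[[0,0,0],[0,0,0]],[[0,0,0],[0,0,0]],[[0,0,0],[0,0,0]]]}}

```text
clock: 23.3
tool_pos: [0.5226, 0.0105, 0.1855]
tcp_rot: [-3.142, 0.0, 3.115]
wrist_force: [-0.1, -0.4, -0.0]
opening: 0.0516
gripper_force: 0.0
```

Run:
```python
from h import *
p,d=grab('top','t3.png');P=cloud('top',d)
M=(P[...,2]>.085)&(P[...,2]<.11)&(P[...,0]>.44)&(P[...,0]<.6)&(P[...,1]>.1)&(P[...,1]<.45)
n,l,s,_=cv2.connectedComponentsWithStats(M.astype(np.uint8))
for i in range(1,n):
  if s[i,4]>40: print(s[i],cv2.minAreaRect(P[l==i][:,:2].astype(np.float32)*1000),P[l==i][:,2].max())
grab('side','s3.png')
a=cv2.imread('pics/t3.png')[160:230,105:245];b=cv2.imread('pics/s3.png')[135:215,160:300]
a=cv2.resize(a,None,fx=5,fy=4,interpolation=cv2.INTER_CUBIC);b=cv2.resize(b,None,fx=5,fy=4,interpolation=cv2.INTER_CUBIC)
cv2.imwrite('pics/c3.png',np.vstack([a,b]))
```

```text
[146 180  14  21 253] ((531.6416015625, 310.0797119140625), (32.110782623291016, 54.47758865356445), 88.6884536743164) 0.10638657154348584
[174 181  14  20 248] ((529.117919921875, 234.1033935546875), (32.58513641357422, 52.07802200317383), 88.73578643798828) 0.10574325761278344
[201 181  13  21 249] ((526.7199096679688, 162.43560791015625), (32.10072708129883, 54.2291259765625), 88.28083801269531) 0.10643741931132822
```

View pics/c3.png

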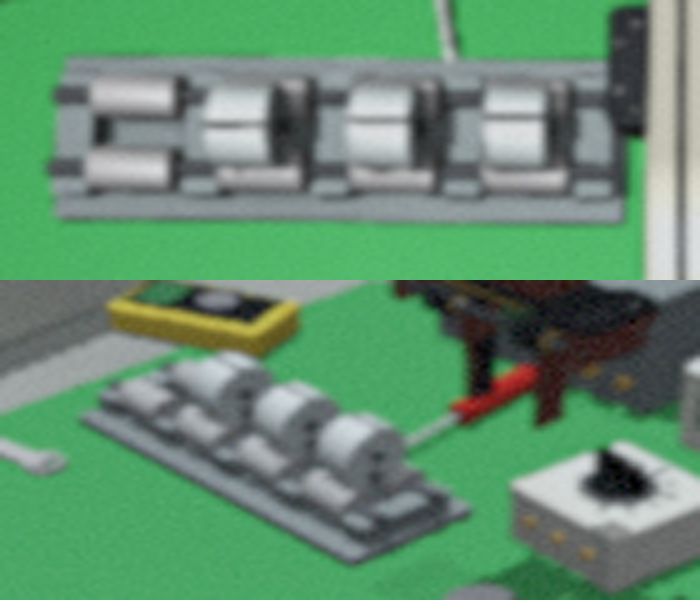

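Run:
```python
from h import *
im=cv2.cvtColor(cv2.imread('pics/t3.png'),cv2.COLOR_BGR2GRAY).astype(float)
for u0,cx,cy in((146,.5316,.3101),(174,.5291,.2341),(201,.5267,.1624)):
    prof=im[178:204,u0+3:u0+10].mean(1); k=cv2.GaussianBlur(prof.reshape(-1,1),(1,1),0).ravel()
    base=cv2.medianBlur(prof.astype(np.float32).reshape(-1,1),5).ravel()
    w=np.clip(base-prof,0,None);w[:5]=0;w[-6:]=0;i=w.argmax();sl=slice(i-1,i+2);v=178+(w[sl]*np.arange(i-1,i+2)).sum()/w[sl].sum()
    x=onplane('top',u0+6.5,v,.103)[0];print(round(v,2),round(x,4),'angle',np.arcsin((x-cx)/.03),np.round(w[i]))
delta(.5267,.1624,.068,3.1156)
```

```text
190.65 0.5271 angle -0.14996574960647407 42.0
189.58 0.5289 angle -0.005794819449525884 39.0
188.7 0.5302 angle 0.11820893326587192 41.0
[-0.0001, 0.152, 0.1175] [0.0, -0.0, -0.0003]
```

All three mark lines are on top (within about 0.15 rad), so they have settled together. Now returning them.

>>> {"name": "apply_moves", "arguments": {"plan": [[[0,0.06,0],[0,0,0]],[[0,0.12,0],[0,0,0]],[[0,0.152,0],[0,0,0]],[[0,0.152,0.03],[0,0,0]],[[0,0.152,0.03],[0,0,0]]]}}

```text
clock: 24.02
tool_pos: [0.525, 0.1624, 0.1538]
tcp_rot: [-3.14, -0.004, 3.116]
wrist_force: [-0.1, 0.2, -0.3]
opening: 0.0518
gripper_force: 0.0
```

```bash
python3 -c "
from h import *
delta(.5267,.1624,.068,3.1156)"
```

```text
[-0.0021, 0.0001, 0.0858] [-0.0009, -0.0026, 0.0003]
```

>>> {"name": "apply_moves", "arguments": {"plan": [[[0,0,0.04],[0,0,0]],[[0,0,0.075],[0,0,0]],[[0,0,0.086],[0,0,0]],[[0,0,0.086],[0,0,0]],[[0,0,0.086],[0,0,0]]]}}

```text
clock: 24.65
tool_pos: [0.5277, 0.1626, 0.0709]
tcp_rot: [3.141, 0.002, 3.115]
wrist_force: [0.1, -0.1, 0.4]
opening: 0.0516
gripper_force: 0.0
```

>>> {"name": "apply_moves", "arguments": {"plan": [[[0,0,0],[0,0,0]],[[0,0,0],[0,0,0]],[[0,0,0],[0,0,0]],[[0,0,0],[0,0,0]],[[0,0,0],[0,0,0]]], "fingers": 1, "force": 50}}

```text
clock: 25.28
tool_pos: [0.527, 0.1626, 0.07]
tcp_rot: [3.141, 0.001, 3.115]
wrist_force: [-0.5, 0.2, 5.5]
opening: 0.0319
gripper_force: 50.0
```

```bash
python3 -c "
from h import *
s=bot.get_state()['tool_pos']
delta(.4975,-.3025,s[2],3.0106)"
```

```text
[0.0172, -0.4657, -0.0001] [0.0002, 0.0005, 0.0666]
```

>>> {"name": "apply_moves", "arguments": {"plan": [[[0,0,-0.03],[0,0,0]],[[0,0,-0.07],[0,0,0]],[[0,0,-0.1],[0,0,0]],[[0.002,-0.03,-0.1],[0,0,0.01]],[[0.004,-0.08,-0.1],[0,0,0.02]]]}}

```text
clock: 25.9
tool_pos: [0.5202, 0.0826, 0.1694]
tcp_rot: [3.141, 0.0, 3.086]
wrist_force: [1.0, -0.0, -4.3]
opening: 0.0312
gripper_force: 50.0
```

>>> {"name": "apply_moves", "arguments": {"plan": [[[0.002,-0.06,0],[0,0,0.01]],[[0.004,-0.12,0],[0,0,0.02]],[[0.006,-0.18,0],[0,0,0.03]],[[0.008,-0.24,0],[0,0,0.04]],[[0.01,-0.3,0],[0,0,0.047]]]}}

```text
clock: 26.52
tool_pos: [0.4922, -0.218, 0.1689]
tcp_rot: [3.141, -0.001, 3.009]
wrist_force: [1.4, 0.5, -3.5]
opening: 0.0318
gripper_force: 50.0
```

```bash
python3 -c "
from h import *
delta(.4975,-.3025,.0525,3.0106)"
```

```text
[-0.0166, -0.0831, 0.1163] [0.0003, -0.0008, -0.0008]
```

>>> {"name": "apply_moves", "arguments": {"plan": [[[-0.008,-0.04,0],[0,0,0]],[[-0.016,-0.083,0],[0,0,0]],[[-0.0165,-0.083,0.02],[0,0,0]],[[-0.0165,-0.083,0.06],[0,0,0]],[[-0.0165,-0.083,0.08],[0,0,0]]]}}

```text
clock: 27.15
tool_pos: [0.4968, -0.2999, 0.0867]
tcp_rot: [3.14, -0.004, 3.009]
wrist_force: [0.5, 0.1, -3.4]
opening: 0.0319
gripper_force: 50.0
```

>>> {"name": "apply_moves", "arguments": {"plan": [[[0,0,0],[0,0,0]],[[0,0,0],[0,0,0]]]}}

```text
clock: 27.4
tool_pos: [0.4989, -0.3009, 0.0899]
tcp_rot: [-3.141, 0.0, 3.01]
wrist_force: [0.2, -0.3, -2.6]
opening: 0.0314
gripper_force: 50.0
```

```bash
python3 -c "
from h import *
delta(.4975,-.3025,.0525,3.0106)"
```

```text
[0.0012, -0.0017, 0.0374] [-0.0001, 0.0001, -0.0004]
```

>>> {"name": "apply_moves", "arguments": {"plan": [[[0.001,-0.001,0.015],[0,0,0]],[[0.001,-0.001,0.028],[0,0,0]],[[0.001,-0.001,0.036],[0,0,0]],[[0.001,-0.001,0.036],[0,0,0]],[[0.001,-0.001,0.036],[0,0,0]]]}}

```text
clock: 28.02
tool_pos: [0.4975, -0.3016, 0.0534]
tcp_rot: [3.142, -0.0, 3.01]
wrist_force: [-0.3, 0.1, -2.7]
opening: 0.0317
gripper_force: 50.0
```

>>> {"name": "apply_moves", "arguments": {"plan": [[[0,0,0],[0,0,0]],[[0,0,0],[0,0,0]],[[0,0,0],[0,0,0]],[[0,0,-0.05],[0,0,0]],[[0,0,-0.11],[0,0,0]]], "fingers": -0.18}}

```text
clock: 28.65
tool_pos: [0.4966, -0.3011, 0.1636]
tcp_rot: [3.14, -0.003, 3.01]
wrist_force: [0.4, -0.9, 0.3]
opening: 0.0519
gripper_force: 0.0
```

```bash
python3 -c "
from h import *
delta(.5291,.2341,.16,3.1156)"
```

```text
[0.0381, 0.5348, 0.0044] [0.0009, -0.0018, -0.0673]
```

>>> {"name": "apply_moves", "arguments": {"plan": [[[0.004,0.06,0],[0,0,-0.01]],[[0.008,0.12,0],[0,0,-0.02]],[[0.012,0.18,0],[0,0,-0.03]],[[0.016,0.24,0],[0,0,-0.05]],[[0.02,0.3,0],[0,0,-0.067]]]}}

```text
clock: 29.28
tool_pos: [0.5171, 0.0002, 0.1638]
tcp_rot: [-3.142, 0.001, 3.116]
wrist_force: [0.5, -0.4, 0.3]
opening: 0.0523
gripper_force: 0.0
```

```bash
python3 -c "
from h import *
delta(.5291,.2341,.15,3.1156)
p,d=grab('top','t4.png');P=cloud('top',d)
M=(P[...,2]>.06)&(P[...,2]<.1)&(P[...,0]>.4)&(P[...,0]<.6)&(P[...,1]>-.4)&(P[...,1]<-.1)
n,l,s,_=cv2.connectedComponentsWithStats(M.astype(np.uint8))
for i in range(1,n):
  if s[i,4]>60: print(s[i],cv2.minAreaRect(P[l==i][:,:2].astype(np.float32)*1000),P[l==i][:,2].max())
cv2.imwrite('pics/c4.png',cv2.resize(cv2.imread('pics/t4.png')[165:235,295:425],None,fx=5,fy=5,interpolation=cv2.INTER_CUBIC))"
```

```text
[-0.006, 0.2341, 0.0138] [-0.0, 0.0005, 0.0002]
[370 189  16  22 294] ((500.0146484375, -300.70123291015625), (32.94393539428711, 58.8434944152832), 82.29940795898438) 0.08770129526522276
```

View pics/c4.png

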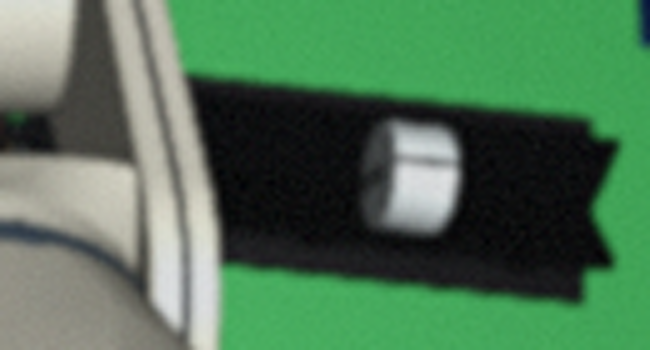

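The first returned hub sits seated in the trough, with its mark line near the top at (430,160).

>>> {"name": "apply_moves", "arguments": {"plan": [[[-0.002,0.06,0],[0,0,0]],[[-0.004,0.12,0],[0,0,0]],[[-0.006,0.18,0],[0,0,0]],[[-0.006,0.234,0],[0,0,0]],[[-0.006,0.234,0],[0,0,0]]]}}

```text
clock: 29.95
tool_pos: [0.5293, 0.2354, 0.1636]
tcp_rot: [3.141, 0.001, 3.12]
wrist_force: [0.1, -0.8, -0.8]
opening: 0.0519
gripper_force: 0.0
```

```bash
python3 -c "
from h import *
x=onplane('top',380.5,197,.084);print(x)
im=cv2.imread('pics/t4.png',0);print(im[186:214,380:383].mean(1).round().tolist())
delta(.5291,.2341,.069,3.1156)"
```

```text
[ 0.50381116 -0.30437109  0.084     ]
[34.0, 19.0, 21.0, 51.0, 105.0, 151.0, 176.0, 194.0, 206.0, 201.0, 166.0, 141.0, 178.0, 210.0, 218.0, 217.0, 215.0, 217.0, 214.0, 208.0, 200.0, 188.0, 173.0, 152.0, 121.0, 76.0, 32.0, 10.0]
[0.0002, -0.0013, 0.0946] [0.0005, 0.0006, 0.0025]
```

>>> {"name": "apply_moves", "arguments": {"plan": [[[0,-0.001,0.04],[0,0,0]],[[0,-0.001,0.08],[0,0,0]],[[0,-0.001,0.094],[0,0,0]],[[0,-0.001,0.094],[0,0,0]],[[0,-0.001,0.094],[0,0,0]]]}}

```text
clock: 30.58
tool_pos: [0.5303, 0.2311, 0.0708]
tcp_rot: [3.141, 0.002, 3.115]
wrist_force: [0.2, 0.5, 0.9]
opening: 0.0516
gripper_force: 0.0
```

>>> {"name": "apply_moves", "arguments": {"plan": [[[0,0,0],[0,0,0]],[[0,0,0],[0,0,0]],[[0,0,0],[0,0,0]],[[0,0,0],[0,0,0]],[[0,0,0],[0,0,0]]], "fingers": 1}}

```text
clock: 31.2
tool_pos: [0.53, 0.2317, 0.0707]
tcp_rot: [3.14, 0.002, 3.115]
wrist_force: [-0.7, 1.3, 6.4]
opening: 0.0314
gripper_force: 49.8
```

```bash
python3 -c "
from h import *
s=bot.get_state()['tool_pos']
delta(.508,-.226,s[2],3.0106)"
```

```text
[0.0098, -0.4582, -0.0005] [0.0008, 0.0011, 0.0665]
```

Offset from the TCP to the hub centre is about -2.5 mm, so the trough target is TCP z = 0.053.

>>> {"name": "apply_moves", "arguments": {"plan": [[[0,0,-0.03],[0,0,0]],[[0,0,-0.07],[0,0,0]],[[0,0,-0.1],[0,0,0]],[[0.001,-0.03,-0.1],[0,0,0.01]],[[0.002,-0.08,-0.1],[0,0,0.02]]]}}

```text
clock: 31.82
tool_pos: [0.525, 0.1513, 0.1698]
tcp_rot: [3.141, 0.001, 3.086]
wrist_force: [0.5, -0.4, -3.7]
opening: 0.032
gripper_force: 49.8
```

>>> {"name": "apply_moves", "arguments": {"plan": [[[-0.003,-0.06,0],[0,0,0.01]],[[-0.006,-0.12,0],[0,0,0.02]],[[-0.009,-0.18,0],[0,0,0.03]],[[-0.012,-0.24,0],[0,0,0.04]],[[-0.015,-0.3,0],[0,0,0.047]]]}}

```text
clock: 32.45
tool_pos: [0.522, -0.151, 0.1693]
tcp_rot: [-3.142, -0.001, 3.01]
wrist_force: [0.2, -0.4, -3.7]
opening: 0.0318
gripper_force: 49.8
```

```bash
python3 -c "
from h import *
delta(.5085,-.226,.053,3.0106)"
```

```text
[0.0035, -0.0761, 0.1163] [-0.0, -0.0003, -0.0006]
```

>>> {"name": "apply_moves", "arguments": {"plan": [[[0.002,-0.04,0],[0,0,0]],[[0.0035,-0.076,0],[0,0,0]],[[0.0035,-0.076,0.02],[0,0,0]],[[0.0035,-0.076,0.06],[0,0,0]],[[0.0035,-0.076,0.08],[0,0,0]]]}}

```text
clock: 33.08
tool_pos: [0.5077, -0.2236, 0.0874]
tcp_rot: [3.141, -0.003, 3.01]
wrist_force: [0.6, -0.4, -4.4]
opening: 0.0316
gripper_force: 49.8
```

>>> {"name": "apply_moves", "arguments": {"plan": [[[0,0,0],[0,0,0]],[[0,0,0],[0,0,0]]]}}

```text
clock: 33.33
tool_pos: [0.5097, -0.2242, 0.0901]
tcp_rot: [-3.141, 0.001, 3.01]
wrist_force: [-0.3, 0.4, -3.9]
opening: 0.0318
gripper_force: 49.8
```

```bash
python3 -c "
from h import *
delta(.5085,-.226,.053,3.0106)"
```

```text
[0.0009, -0.002, 0.0371] [-0.0002, 0.0004, -0.0003]
```

>>> {"name": "apply_moves", "arguments": {"plan": [[[0.001,-0.002,0.015],[0,0,0]],[[0.001,-0.002,0.028],[0,0,0]],[[0.001,-0.002,0.036],[0,0,0]],[[0.001,-0.002,0.036],[0,0,0]],[[0.001,-0.002,0.036],[0,0,0]]]}}

```text
clock: 33.95
tool_pos: [0.5086, -0.2261, 0.0535]
tcp_rot: [-3.141, 0.001, 3.01]
wrist_force: [1.6, -0.2, -3.5]
opening: 0.0316
gripper_force: 49.9
```

>>> {"name": "apply_moves", "arguments": {"plan": [[[0,0,0],[0,0,0]],[[0,0,0],[0,0,0]],[[0,0,0],[0,0,0]],[[0,0,-0.05],[0,0,0]],[[0,0,-0.11],[0,0,0]]], "fingers": -0.18}}

```text
clock: 34.58
tool_pos: [0.5069, -0.2254, 0.1636]
tcp_rot: [3.141, -0.003, 3.01]
wrist_force: [1.0, -0.4, 0.2]
opening: 0.0517
gripper_force: 0.0
```

```bash
python3 -c "
from h import *
delta(.5316,.3101,.16,3.1156)"
```

```text
[0.0459, 0.5341, 0.0043] [0.0008, -0.0021, -0.0673]
```

>>> {"name": "apply_moves", "arguments": {"plan": [[[0.004,0.06,0],[0,0,-0.01]],[[0.008,0.12,0],[0,0,-0.02]],[[0.012,0.18,0],[0,0,-0.03]],[[0.016,0.24,0],[0,0,-0.05]],[[0.02,0.3,0],[0,0,-0.067]]]}}

```text
clock: 35.2
tool_pos: [0.5275, 0.076, 0.1638]
tcp_rot: [-3.142, 0.0, 3.116]
wrist_force: [1.1, -0.8, -0.8]
opening: 0.0518
gripper_force: 0.0
```

```bash
python3 -c "
from h import *
delta(.5316,.3101,.15,3.1156)"
```

```text
[0.0019, 0.2342, 0.0138] [-0.0, 0.0003, 0.0002]
```

>>> {"name": "apply_moves", "arguments": {"plan": [[[0.001,0.06,0],[0,0,0]],[[0.002,0.12,0],[0,0,0]],[[0.002,0.18,0],[0,0,0]],[[0.002,0.233,0],[0,0,0]],[[0.002,0.233,0],[0,0,0]]]}}

```text
clock: 35.83
tool_pos: [0.5315, 0.3104, 0.1634]
tcp_rot: [3.141, 0.001, 3.119]
wrist_force: [0.3, -0.1, 0.6]
opening: 0.052
gripper_force: 0.0
```

>>> {"name": "apply_moves", "arguments": {"plan": [[[0,0,0.04],[0,0,0]],[[0,0,0.08],[0,0,0]],[[0,0,0.094],[0,0,0]],[[0,0,0.094],[0,0,0]],[[0,0,0.094],[0,0,0]]]}}

```text
clock: 36.45
tool_pos: [0.5328, 0.3072, 0.0709]
tcp_rot: [3.141, 0.002, 3.115]
wrist_force: [0.8, 1.3, 0.1]
opening: 0.0516
gripper_force: 0.0
```

>>> {"name": "apply_moves", "arguments": {"plan": [[[0,0,0],[0,0,0]],[[0,0,0],[0,0,0]],[[0,0,0],[0,0,0]],[[0,0,0],[0,0,0]],[[0,0,0],[0,0,0]]], "fingers": 1}}

```text
clock: 37.08
tool_pos: [0.5326, 0.308, 0.0708]
tcp_rot: [3.14, 0.002, 3.115]
wrist_force: [-0.1, 1.8, 6.4]
opening: 0.0319
gripper_force: 49.8
```

```bash
python3 -c "
from h import *
s=bot.get_state()['tool_pos']
delta(.5165,-.1595,s[2],3.0106)"
```

```text
[0.0037, -0.4678, -0.0008] [0.0011, 0.0012, 0.0665]
```

>>> {"name": "apply_moves", "arguments": {"plan": [[[0,0,-0.03],[0,0,0]],[[0,0,-0.07],[0,0,0]],[[0,0,-0.1],[0,0,0]],[[0,-0.03,-0.1],[0,0,0.01]],[[0,-0.08,-0.1],[0,0,0.02]]]}}

```text
clock: 37.7
tool_pos: [0.5295, 0.2272, 0.1698]
tcp_rot: [3.141, 0.001, 3.086]
wrist_force: [-0.4, -0.8, -3.6]
opening: 0.0319
gripper_force: 49.8
```

>>> {"name": "apply_moves", "arguments": {"plan": [[[-0.003,-0.06,0],[0,0,0.01]],[[-0.006,-0.12,0],[0,0,0.02]],[[-0.009,-0.18,0],[0,0,0.03]],[[-0.012,-0.24,0],[0,0,0.04]],[[-0.015,-0.3,0],[0,0,0.047]]]}}

```text
clock: 38.33
tool_pos: [0.5265, -0.0751, 0.1693]
tcp_rot: [-3.141, -0.001, 3.01]
wrist_force: [1.0, -0.2, -3.8]
opening: 0.0318
gripper_force: 49.8
```

```bash
python3 -c "
from h import *
delta(.5175,-.1575,.053,3.0106)"
```

```text
[-0.002, -0.0829, 0.1164] [-0.0001, -0.0004, -0.0006]
```

>>> {"name": "apply_moves", "arguments": {"plan": [[[-0.001,-0.04,0],[0,0,0]],[[-0.002,-0.083,0],[0,0,0]],[[-0.002,-0.083,0.02],[0,0,0]],[[-0.002,-0.083,0.06],[0,0,0]],[[-0.002,-0.083,0.08],[0,0,0]]]}}

```text
clock: 38.95
tool_pos: [0.5167, -0.1556, 0.0875]
tcp_rot: [3.141, -0.003, 3.01]
wrist_force: [0.1, 0.0, -3.3]
opening: 0.0321
gripper_force: 49.8
```

>>> {"name": "apply_moves", "arguments": {"plan": [[[0,0,0],[0,0,0]],[[0,0,0],[0,0,0]]]}}

```text
clock: 39.2
tool_pos: [0.5188, -0.1559, 0.0901]
tcp_rot: [-3.141, 0.001, 3.01]
wrist_force: [-0.6, 0.3, -4.0]
opening: 0.032
gripper_force: 49.8
```

```bash
python3 -c "
from h import *
delta(.5172,-.1575,.053,3.0106)"
```

```text
[0.0013, -0.0018, 0.0371] [-0.0001, 0.0004, -0.0003]
```

>>> {"name": "apply_moves", "arguments": {"plan": [[[0.001,-0.002,0.015],[0,0,0]],[[0.001,-0.002,0.028],[0,0,0]],[[0.001,-0.002,0.036],[0,0,0]],[[0.001,-0.002,0.036],[0,0,0]],[[0.001,-0.002,0.036],[0,0,0]]]}}

```text
clock: 39.83
tool_pos: [0.5179, -0.1579, 0.0536]
tcp_rot: [-3.141, 0.001, 3.01]
wrist_force: [3.6, -0.3, -2.4]
opening: 0.0314
gripper_force: 49.9
```

>>> {"name": "apply_moves", "arguments": {"plan": [[[0,0,0],[0,0,0]],[[0,0,0],[0,0,0]],[[0,0,0],[0,0,0]],[[0,0,-0.05],[0,0,0]],[[0,0,-0.11],[0,0,0]]], "fingers": -0.18}}

```text
clock: 40.45
tool_pos: [0.5159, -0.1573, 0.1636]
tcp_rot: [3.141, -0.004, 3.01]
wrist_force: [0.2, -1.0, -0.3]
opening: 0.052
gripper_force: 0.0
```

```bash
python3 -c "
from h import *
delta(.6285,.0075,.165,1.463)"
```

```text
[-0.09, 0.1781, -0.0016] [-0.0014, -0.0021, 0.9847]
```

>>> {"name": "apply_moves", "arguments": {"plan": [[[-0.02,0.04,0],[0,0,0.11]],[[-0.04,0.08,0],[0,0,0.22]],[[-0.06,0.12,0],[0,0,0.33]],[[-0.09,0.178,0],[0,0,0.44]],[[-0.09,0.178,0],[0,0,0.55]]], "fingers": 0.1}}

```text
clock: 41.08
tool_pos: [0.6316, 0.0103, 0.1635]
tcp_rot: [3.14, 0.0, 2.144]
wrist_force: [0.2, 0.0, 0.1]
opening: 0.0396
gripper_force: 0.0
```

>>> {"name": "apply_moves", "arguments": {"plan": [[[0,0,0],[0,0,0.11]],[[0,0,0],[0,0,0.22]],[[0,0,0],[0,0,0.33]],[[0,0,0],[0,0,0.435]],[[0,0,0],[0,0,0.435]]]}}

```text
clock: 41.7
tool_pos: [0.6294, 0.007, 0.1634]
tcp_rot: [-3.141, 0.0, 1.464]
wrist_force: [-1.0, 0.2, 0.6]
opening: 0.0392
gripper_force: 0.0
```

Run:
```python
from h import *
delta(.6285,.0075,.072,1.463)
p,d=grab('top','t5.png');P=cloud('top',d)
M=(P[...,2]>.06)&(P[...,2]<.1)&(P[...,0]>.4)&(P[...,0]<.57)&(P[...,1]>-.4)&(P[...,1]<-.1)
n,l,s,_=cv2.connectedComponentsWithStats(M.astype(np.uint8))
for i in range(1,n):
  if s[i,4]>60: print(s[i],cv2.minAreaRect(P[l==i][:,:2].astype(np.float32)*1000),P[l==i][:,2].max())
cv2.imwrite('pics/c5.png',cv2.resize(cv2.imread('pics/t5.png')[130:235,240:425],None,fx=4,fy=4,interpolation=cv2.INTER_CUBIC))
```

```text
[0.0004, -0.0009, 0.0914] [-0.0003, 0.0001, 0.0007]
[346 186  12  20  94] ((515.0358276367188, -237.0865478515625), (57.172794342041016, 24.708778381347656), 22.71915626525879) 0.08918531310772365
[370 189  16  22 292] ((500.5107421875, -300.8111572265625), (33.08750915527344, 58.11362838745117), 81.56887817382812) 0.0875576179097666
```

View pics/c5.png

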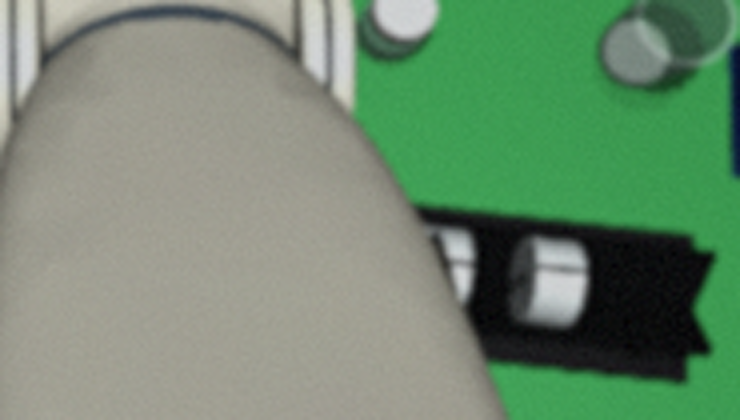

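The arm hides most of the trough. The two hubs I can see have their lines near the top (460,263) and (560,268). I'll turn the selector back now.

>>> {"name": "apply_moves", "arguments": {"plan": [[[0,-0.001,0.05],[0,0,0]],[[0,-0.001,0.08],[0,0,0]],[[0,-0.001,0.09],[0,0,0]],[[0,-0.001,0.09],[0,0,0]],[[0,-0.001,0.09],[0,0,0]]]}}

```text
clock: 42.38
tool_pos: [0.6298, 0.0071, 0.0749]
tcp_rot: [3.139, -0.0, 1.463]
wrist_force: [-0.0, -0.6, -0.6]
opening: 0.0394
gripper_force: 0.0
```

>>> {"name": "apply_moves", "arguments": {"plan": [[[0,0,0],[0,0,0]],[[0,0,0],[0,0,0]],[[0,0,0],[0,0,0]],[[0,0,0],[0,0,0]]], "fingers": 1, "force": 25}}

```text
clock: 42.88
tool_pos: [0.6292, 0.0071, 0.0739]
tcp_rot: [3.141, -0.0, 1.463]
wrist_force: [1.5, -0.2, 4.7]
opening: 0.0122
gripper_force: 25.0
```

>>> {"name": "apply_moves", "arguments": {"plan": [[[0,0,0],[0,0,-0.11]],[[0,0,0],[0,0,-0.22]],[[0,0,0],[0,0,-0.33]],[[0,0,0],[0,0,-0.44]],[[0,0,0],[0,0,-0.55]]]}}

```text
clock: 43.5
tool_pos: [0.6286, 0.007, 0.0738]
tcp_rot: [-3.141, -0.0, 2.332]
wrist_force: [-0.9, -1.1, 5.3]
opening: 0.0117
gripper_force: 25.0
```

>>> {"name": "apply_moves", "arguments": {"plan": [[[0,0,0],[0,0,-0.11]],[[0,0,0],[0,0,-0.22]],[[0,0,0],[0,0,-0.33]],[[0,0,0],[0,0,-0.43]],[[0,0,0],[0,0,-0.44]]]}}

```text
clock: 44.12
tool_pos: [0.6284, 0.0065, 0.0738]
tcp_rot: [-3.141, -0.001, 3.018]
wrist_force: [-3.6, -3.5, 3.9]
opening: 0.0119
gripper_force: 25.0
```

>>> {"name": "apply_moves", "arguments": {"plan": [[[0,0,0],[0,0,0]],[[0,0,0],[0,0,0]]]}}

```text
clock: 44.38
tool_pos: [0.6284, 0.0066, 0.0738]
tcp_rot: [-3.141, -0.001, 3.015]
wrist_force: [-4.2, -3.3, 6.9]
opening: 0.0118
gripper_force: 25.0
```

>>> {"name": "apply_moves", "arguments": {"plan": [[[0,0,0],[0,0,0]],[[0,0,0],[0,0,0]],[[0,0,0],[0,0,0]]], "fingers": 0}}

```text
clock: 44.75
tool_pos: [0.6287, 0.0073, 0.0733]
tcp_rot: [3.141, -0.0, 3.017]
wrist_force: [-0.3, -0.0, 0.0]
opening: 0.0383
gripper_force: 0.0
```

>>> {"name": "apply_moves", "arguments": {"plan": [[[0,0,-0.06],[0,0,0]],[[0,0,-0.12],[0,0,0]],[[0,0.05,-0.15],[0,0,0]],[[0.03,0.11,-0.15],[0,0,0]],[[0.05,0.16,-0.15],[0,0,0]]]}}

```text
clock: 45.38
tool_pos: [0.5984, 0.1737, 0.2241]
tcp_rot: [3.141, 0.001, 3.017]
wrist_force: [0.6, -0.2, -0.9]
opening: 0.044
gripper_force: 0.0
```

>>> {"name": "apply_moves", "arguments": {"plan": [[[0.02,0.05,0],[0,0,0]],[[0.04,0.1,0],[0,0,0]],[[0.04,0.1,0],[0,0,0]],[[0.04,0.1,0],[0,0,0]]]}}

```text
clock: 45.88
tool_pos: [0.5714, 0.276, 0.2232]
tcp_rot: [-3.141, -0.0, 3.018]
wrist_force: [-0.6, 0.0, -0.2]
opening: 0.0438
gripper_force: 0.0
```

Run:
```python
from h import *
p,d=grab('top','t6.png');P=cloud('top',d)
M=(P[...,2]>.06)&(P[...,2]<.1)&(P[...,0]>.4)&(P[...,0]<.57)&(P[...,1]>-.4)&(P[...,1]<-.1)
n,l,s,_=cv2.connectedComponentsWithStats(M.astype(np.uint8))
for i in range(1,n):
  if s[i,4]>60: print(s[i],cv2.minAreaRect(P[l==i][:,:2].astype(np.float32)*1000),P[l==i][:,2].max())
B=(P[...,2]>.078)&(P[...,2]<.1)&(abs(P[...,0]-.628)<.04)&(abs(P[...,1]-.007)<.04)
print('bar',cv2.minAreaRect(P[B][:,:2].astype(np.float32)*1000))
cv2.imwrite('pics/c6.png',cv2.resize(cv2.imread('pics/t6.png')[130:235,240:425],None,fx=4,fy=4,interpolation=cv2.INTER_CUBIC))
```

```text
[318 183  14  22 269] ((518.2474975585938, -157.11717224121094), (32.56972122192383, 58.48632049560547), 83.38351440429688) 0.08754940951201476
[343 186  15  22 282] ((509.40020751953125, -225.52426147460938), (33.528900146484375, 58.38016128540039), 81.17921447753906) 0.08785596302478821
[370 189  16  22 288] ((499.85125732421875, -301.1769714355469), (33.40206527709961, 57.674041748046875), 83.5571060180664) 0.08814396626197249
bar ((629.628173828125, 6.650507926940918), (11.875313758850098, 43.7890625), 83.99688720703125)
```

View pics/c6.png

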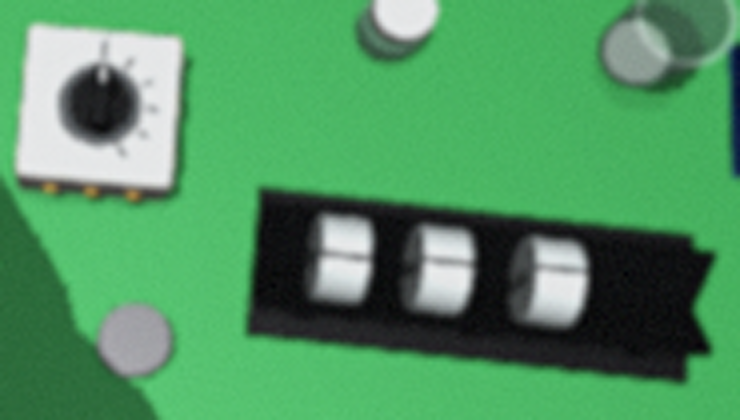

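The pointer is back at the long tick (c6 (103,72)). All three hubs are seated with their mark lines near the top at (347,257), (438,262) and (560,268). Handing in.

```bash
python3 -c "
from bench import bot
print(bot.job_done())"
```

```text
the job is handed in; nothing more can be done
None
```

I handed the job in at about 46 s: all three hubs present settled together on the roller stand with the selector at the third click, then went back into the V trough heavy side down (within about 0.2 rad by camera), and the selector is back at off; the hand-in returned no verdict.

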